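# Open the glue clamp on the mended bowl

### The arm

A 7-joint arm with a two-finger parallel gripper is mounted at the origin on the work surface. World frame = base frame: x ahead of the robot, y to its left, z up, the work surface at z = 0. Lengths are in m, angles in rad, forces in N, time in s.
With the tool pointing down it reaches from about 0.425 to 0.925 m from the base axis. Payload 6.8 kg.
Tool frame: the origin (TCP) lies midway between the tips of the shut fingers; the grasp point (between the pads) lies 19 mm behind it (bot.grasp_offset is the distance from the TCP to the grasp point, in m); z points along the fingers, x is the direction in which the jaws open and shut, and the axes are right-handed (so a half turn about z gives the same grasp; the last joint's range is limited). The gripper opens to 85 mm and grips with 20 to 120 N. Pads are 22 mm wide; open, the fingers measure 114 mm over their backs; the gripper's body (76 mm by 85 mm) begins 54 mm behind the grasp point. The pads swing forward as they close: fully open they stand 13 mm farther back than shut.
Start: joints at [1.085, 0.477, 0.022, 1.555, -0.011, 1.109, -0.083], TCP at [0.249, -0.627, 0.231] pointing down, gripper open.
Joint ranges: [-2.96, 2.96], [-0.34, 2.1], [-1.41, 1.46], [0.24, 2.44], [-1.37, 4.51], [0.17, 1.92], [-2.96, 2.96]. Speed limits (rad/s): [2.39, 2.39, 3.14, 3.14, 3.14, 3.14, 3.14].

### API

Orientations are given as a unit quaternion [w, x, y, z].
In Python, from station import bot, imaging gives the robot as it stands. The module is installed in compiled form; this text tells all that it offers.
- The arm moves only by the tool apply_moves, never from a script. Its argument "increments" is a list of rows, each a list of 7 numbers: the shift along the tool's x, y, z in mm, then the turn, a rotation vector about the tool's x, y, z in degrees, then the closure, from -1 (fully open) to 1 (shut). In form: [[dx, dy, dz, rx, ry, rz, grip], ...]. A call has exactly 8 rows; each row shifts and turns the pose as measured when the row begins, along the tool's axes as they then stand; what a row does not reach is not made up. A row lasts 1/8 s, in which the tool goes at most 62.5 mm and 10.7 degrees, less where a joint would pass 70% of its speed; a pose out of reach is approached as far as the arm can. A call with a gripper value outside its range is refused whole. The fingers move at their own pace and stop on an object; "grip_force" is the grip in N (left out, the last holds). Time passes only in rows, so rows that do not move let the fingers close, or fill a call up. It gives the time, the measured TCP pose, the force and the opening at its end, in the units of the state.
- bot.get_obs(): the state, without advancing time (a new reading comes with each control period).
- imaging.read_camera(name): name is "scene" or "top" or "wrist"; returns the picture (384x512x3 uint8, red, green, blue); there is no depth.
- imaging.get_calibration(name): a dict with "K" (3x3 intrinsics, pixels), "k1" (the pictures are not rectified: a ray, as slopes to the right and down, at radius r is drawn at 1 + k1 r^2 times it, then the intrinsics apply), "extrinsics" (4x4, takes a point from camera to world coordinates). Camera axes: x right, y down, z forward; pixel columns grow to the right and rows downward; lengths in m; the calibration is good to about 2 mm. A picture is of the moment at which its call begins: read the wrist's pose just before it. get_calibration takes no time and is no camera call; for the wrist camera it gives the pose at the moment of the call.
- bot.hand_in(): hands the job in, once; it reports no verdict.
The state is a dict: "t": time; "q": joint angles; "joint_vel": joint speeds; "joint_torque": joint torques, N m; "eef_pos": TCP position; "tool_rot": TCP orientation; "contact_force": force on the tool from outside, world axes, zero at the start; "torque": the same for the moment, N m; "gripper_width": opening from 0.0 (shut) to 1.0 (fully open).
Only numpy, scipy, OpenCV 4.12 (cv2) and the standard library are available. Lean on these libraries where they do the work, as an engineer would, in place of code of your own. Each camera call takes 0.05 s, during which the arm holds its last target.

### The job

The glue on the terracotta bowl has set, so open the ratchet clamp that holds it: swing its red pawl well up out of the teeth and leave it up, then take the black handle and draw the toothed bar all the way back from the bowl. Let go at the end; leave the bowl standing where it is and do not work the other clamp, which holds the wooden box.

Things in the scene. Friction and masses are not known exactly. Their poses are not given: they have to be found in the camera images.
- bowl_clamp: The clamp holding the bowl, fixed to the counter (its twin, left or right of it, holds a wooden box). Plywood base 250x90x12 mm, from x=-35 to 215 mm. Origin on the counter under the bar's centre line; z up, x along the bar from black handle to bowl, y across. Toothed bar 16 mm wide, z=30-47 mm, through a collar (x=33 to 45, 36 wide, top z=54 mm) and cheeks (x=-27 to -3, top z=58).
- bowl_pawl (a joint): Angle of this clamp's red pawl, rad: 0 = down in the teeth (start), grows as lifted, stop at 1.1. Hinge along y at x=-15, z=50 mm in the clamp's frame; the knob swings up and back over it towards the black handle. Stiff: about 1.5 N at the knob moves it; stays where left. Below about 0.25 rad it can still catch the teeth and blocks the bar.
- pawl_knob (a point): Centre of the pawl's red knob, a cylinder along the clamp's y, 26 mm long, 18 mm across; pawl down it is at x=45, y=0, z=85 mm in the clamp's frame, 69.5 mm from the hinge and 0.528 rad above level from it. Pinched across its ends from above, it can turn between the fingers. Axes turn with the pawl.
- bowl_bar (a joint): How far this clamp's toothed bar is drawn back, m: 0 = pad at the bowl (start), 0.050 = end stop. Slides along the clamp's -x with its handle; friction about 2 N, no spring, stays where left.
- bar_handle (a point): Grip point of the bar's black handle, an upright block 16 mm in x, 22 mm in y, from z=32 to 115 mm; this point is on its centre line at z=98 mm, at x=-60, y=0 mm in the clamp's frame before it is drawn back. Axes as the clamp's. Pinch across y from above.
- bowl: Terracotta-coloured bowl, 84 mm across the rim, 55 mm high, 0.3 kg, standing loose on the clamp's base between the bar's cork-faced pad and the back stop, centre at x=148 mm in the clamp's frame; origin at the centre of its underside, z up.
- box_pawl (a joint): Angle, rad, of the red pawl of the other clamp (with the brown wooden box, 84x77x62 mm); 0 = down in the teeth. Leave it there.
Mind the look-alikes: they are no part of the job. Of the things like the bowl, leave any that is green; of the rest the larger one is meant.

How it is judged:
On the way, in this order (a step that is already met when the one before it is completed fails the run):
1. the pawl of the bowl's clamp is lifted clear of the teeth (over 0.6 rad) with the bar still in place (value of joint bowl_pawl above 0.6 rad and value of joint bowl_bar below 0.012 m), for 0.2 s.
2. the bar is drawn back at least 40 of its 50 mm with the pawl up (value of joint bowl_bar above 0.04 m and value of joint bowl_pawl above 0.5 rad), for 0.2 s.
At the end, for the whole second after the job is handed in: The bar of the bowl's clamp is drawn back at least 40 mm of its 50 mm, its pawl is still up (over 0.5 rad), the other clamp's pawl is down (under 0.15 rad), and the bowl stands at rest, upright within 10 degrees and within 20 mm of where it was (all of step 2 and value of joint box_pawl below 0.15 rad and distance of bowl from where it was at the start of the episode below 0.02 m and angle between bowl's own z axis and vertical below 0.17 rad and linear speed of bowl below 0.02 m/s); the robot touches nothing.
It fails at once if the pawl of the other clamp is lifted (over 0.25 rad) (value of joint box_pawl above 0.25 rad).
It fails at once if the bowl is pushed over 30 mm or tipped over 20 degrees (distance of bowl from where it was at the start of the episode above 0.03 m or angle between bowl's own z axis and vertical above 0.35 rad).
It also fails if it takes over 46 s, if anything falls off the work surface, if the arm or the gripper's body presses on something with over 40 N, if the wrist force passes 120 N, or if a joint passes its speed limit or range.

## Working session

There is one attempt and no reset: what is moved stays moved. The work goes in short steps, Python scripts to look and compute and a tool call to move; the robot and the scene stay as the last step left them, time stands still between calls to the robot, and variables do not carry over. Pictures are saved under pics/ and viewed, and the job is handed in when it is done.

Besides the shell and the picture viewer there is one more tool, called after "Emit:" by a JSON object that holds its "name" and its "arguments". apply_moves: Moves the arm, as the interface text tells. Its arguments: {"type":"object","properties":{"increments":{"type":"array","items":{"type":"array","items":{"type":"number"}}},"grip_force":{"type":"number"}},"required":["increments"]}

```bash
mkdir -p pics; cat > h.py <<'E'
import numpy as np, cv2
from station import bot, imaging
def snap(n,f):
    im=imaging.read_camera(n); cv2.imwrite('pics/'+f,im[:,:,::-1]); return im
E
python3 - <<'E'
from h import *
for n in ['scene','top']:
    snap(n,n+'0.png'); c=imaging.get_calibration(n); print(n,c['K'],c['k1'],c['extrinsics'])
o=bot.get_obs(); print(o['t'],o['eef_pos'],o['tool_rot'],o['gripper_width'],bot.grasp_offset)
E
```

```text
scene [[466.51782474   0.         260.80183509]
 [  0.         466.51782474 192.5331366 ]
 [  0.           0.           1.        ]] -0.12410603142227185 [[-0.2713026   0.7050116  -0.65525075  1.42577409]
 [ 0.96246906  0.20363065 -0.17940977  0.22692605]
 [ 0.00694317 -0.67933291 -0.73379738  1.00703458]
 [ 0.          0.          0.          1.        ]]
top [[449.05153568   0.         257.44150225]
 [  0.         449.05153568 184.10983435]
 [  0.           0.           1.        ]] -0.16900061980936118 [[ 0.08504046 -0.97483959  0.2060483   0.39057364]
 [-0.99635827 -0.08448532  0.01150769 -0.00335906]
 [ 0.00618991 -0.20627655 -0.97847415  1.14141782]
 [ 0.          0.          0.          1.        ]]
0.1 [ 0.2487921  -0.62690994  0.23045079] [-3.99776471e-04  8.27308993e-01 -5.61746544e-01 -7.00398170e-04] 0.9990809699906179 0.0187
```

View pics/scene0.png

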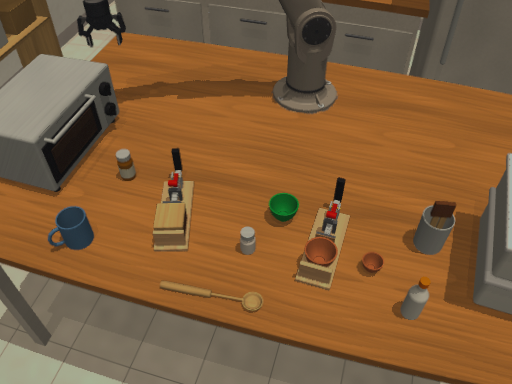

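View pics/top0.png

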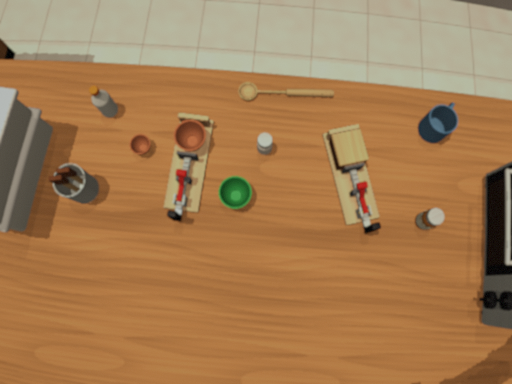

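The scene shows:
- **Bowls:** the large terracotta bowl is in a clamp at top (190,137) / scene (320,252). The small terracotta one at top (141,146) and the green one at top (235,193) are look-alikes.
- **Clamps:** the bowl's clamp has its knob near top (182,177) and its handle near (177,213). The twin clamp with the box has its knob near (362,190), so I leave that one alone.

Next I'll check the choice in a close crop.

```bash
python3 - <<'E'
from h import *
a=cv2.imread('pics/top0.png')[105:225,150:230]; b=cv2.imread('pics/scene0.png')[170:295,290:360]
a=cv2.resize(a,None,fx=4.8,fy=4.8,interpolation=cv2.INTER_CUBIC); b=cv2.resize(b,(int(70*4.8*.96),576),interpolation=cv2.INTER_CUBIC)
h=576;cv2.imwrite('pics/crop0.png',np.hstack([a[:h],b[:h]])); print(a.shape,b.shape)
E
```

```text
(576, 384, 3) (576, 322, 3)
```

View pics/crop0.png

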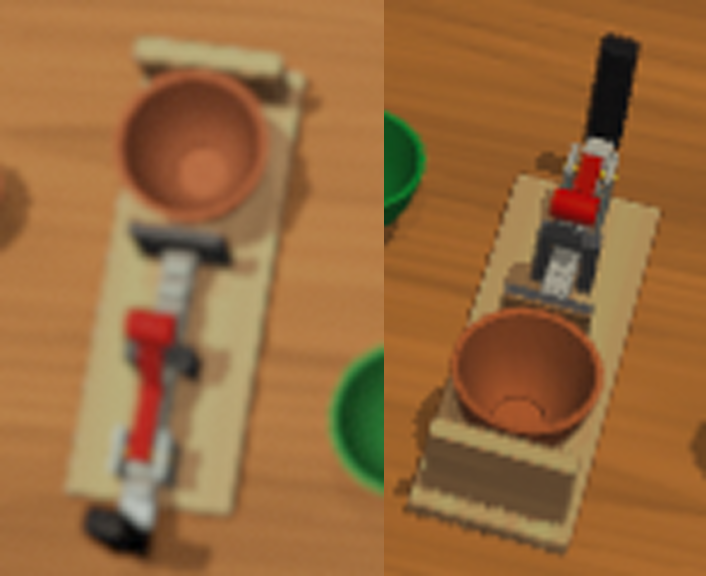

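The crop confirms the choice: a large terracotta bowl in a clamp, with a red knob at top (181,173) and a black handle at top (174,215).

```bash
cat >> h.py <<'E'
def ray(n,uv,c=None):
    c=c or imaging.get_calibration(n);K,k=c['K'],c['k1'];E=c['extrinsics']
    p=cv2.undistortPoints(np.array([[uv]],float),K,np.array([k,0,0,0,0.]))[0,0]
    # OpenCV model: drawn = x*(1+k1 r^2)
    d=E[:3,:3]@np.array([p[0],p[1],1]);return E[:3,3],d
def onz(n,uv,z,c=None):
    o,d=ray(n,uv,c);return o+d*(z-o[2])/d[2]
def tri(rs):
    A=np.zeros((3,3));b=np.zeros(3)
    for o,d in rs:
        d=d/np.linalg.norm(d);P=np.eye(3)-np.outer(d,d);A+=P;b+=P@o
    x=np.linalg.solve(A,b);return x,[np.linalg.norm((np.eye(3)-np.outer(d,d)/(d@d))@(x-o)) for o,d in rs]
E
python3 - <<'E'
from h import *
T=lambda x,y:((x+.5)/4.8-.5+150,(y+.5)/4.8-.5+105)
S=lambda x,y:((x-384+.5)/4.6-.5+290,(y+.5)/4.608-.5+170)
np.set_printoptions(precision=4,suppress=True)
for n,t,s,z in [('knob',(150,326),(576,206),.087),('rim',(193,146),(528,372),.067)]:
    print(n,onz('top',T(*t),z),onz('scene',S(*s),z),tri([ray('top',T(*t)),ray('scene',S(*s))]))
print('front corners',onz('top',T(68,492),.012),onz('top',T(232,513),.012))
print(onz('scene',S(525,175),.012),onz('scene',S(660,207),.012))
print('hand top scene',onz('scene',S(620,42),.115))
print('top: handle top',onz('top',T(105,528),.115))
print('back right top',onz('top',T(305,75),.012))
E
```

```text
knob [0.6252 0.1963 0.087 ] [0.6275 0.1982 0.087 ] (array([0.6256, 0.1975, 0.0846]), [np.float64(0.0006775375073742658), np.float64(0.0006775375073742179)])
rim [0.7279 0.1895 0.067 ] [0.7327 0.1929 0.067 ] (array([0.7293, 0.1916, 0.0619]), [np.float64(0.0011766218246931734), np.float64(0.0011766218246931364)])
front corners [0.5478 0.2437 0.012 ] [0.5444 0.1547 0.012 ]
[0.5464 0.1612 0.012 ] [0.549  0.2456 0.012 ]
hand top scene [0.5205 0.2024 0.115 ]
top: handle top [0.5176 0.201  0.115 ]
back right top [0.7914 0.1422 0.012 ]
```

Clamp origin is about (0.581, 0.198) with yaw about -0.05, and the knob, handle, base edge and bowl all agree. I'm moving towards the knob.

Emit:
{"name": "apply_moves", "arguments": {"increments": [[-40,-42,0,0,0,0,-1],[-40,-42,0,0,0,0,-1],[-40,-42,0,0,0,0,-1],[-40,-42,0,0,0,0,-1],[-40,-42,0,0,0,0,-1],[-40,-42,0,0,0,0,-1],[-40,-42,0,0,0,0,-1],[-40,-42,0,0,0,0,-1]], "grip_force": 30}}

```text
t: 1.1
eef_pos: [0.4453, -0.1968, 0.2275]
tool_rot: [0.0, 0.825, -0.566, -0.002]
contact_force: [0.3, -0.6, 0.4]
gripper_width: 1.004
```

Emit:
{"name": "apply_moves", "arguments": {"increments": [[-40,-42,0,0,0,0,-1],[-40,-42,0,0,0,0,-1],[-40,-42,0,0,0,0,-1],[-40,-42,0,0,0,0,-1],[0,0,0,0,0,8,-1],[0,0,0,0,0,8,-1],[0,0,0,0,0,8,-1],[0,0,0,0,0,0,-1]]}}

```text
t: 2.1
eef_pos: [0.546, 0.027, 0.2253]
tool_rot: [-0.001, -0.688, 0.725, 0.004]
contact_force: [1.0, -0.3, -0.0]
gripper_width: 0.999
```

```bash
cat >> h.py <<'E'
from scipy.spatial.transform import Rotation as Rn
O=np.array([.581,.198,0]);YAW=-.05
def st():
    o=bot.get_obs();q=o['tool_rot'];R=Rn.from_quat([q[1],q[2],q[3],q[0]]).as_matrix()
    c=Rn.from_euler('z',YAW).as_matrix()
    np.set_printoptions(precision=4,suppress=True)
    print('t',o['t'],'tcp',o['eef_pos'],'clamp mm',1000*c.T@(o['eef_pos']-O),'F',o['contact_force'],'w',o['gripper_width'])
    print('tool axes in clamp (cols)\n',c.T@R);return o,R,c
E
python3 - <<'E'
from h import *
st()
E
```

```text
t 2.1 tcp [0.546  0.027  0.2253] clamp mm [ -26.3676 -172.4928  225.2593] F [ 0.9976 -0.3428 -0.0003] w 0.9992892619038044
tool axes in clamp (cols)
 [[-0.0021 -1.     -0.0078]
 [-1.      0.002   0.0034]
 [-0.0034  0.0078 -1.    ]]
```

Emit:
{"name": "apply_moves", "arguments": {"increments": [[-40,-18,0,0,0,0,-1],[-40,-18,0,0,0,0,-1],[-40,-18,0,0,0,0,-1],[-40,-18,0,0,0,0,-1],[-15,-5,10,0,0,0,-1],[0,0,20,0,0,0,-1],[0,0,0,0,0,0,-1],[0,0,0,0,0,0,-1]]}}

```text
t: 3.1
eef_pos: [0.6318, 0.1957, 0.1903]
tool_rot: [-0.005, -0.692, 0.722, 0.004]
contact_force: [-0.5, 0.9, -0.5]
gripper_width: 1.0
```

```bash
python3 - <<'E'
from h import *
st()
c=imaging.get_calibration('wrist');snap('wrist','w1.png');import pickle;pickle.dump(c,open('w1.pkl','wb'))
print(c)
E
```

```text
t 3.1 tcp [0.6318 0.1957 0.1903] clamp mm [ 50.8948   0.2255 190.2933] F [-0.509   0.9318 -0.486 ] w 1.0001544884684224
tool axes in clamp (cols)
 [[ 0.0088 -0.9999 -0.0127]
 [-1.     -0.0088 -0.0017]
 [ 0.0016  0.0127 -0.9999]]
{'K': array([[272.3819,   0.    , 259.4473],
       [  0.    , 272.3819, 190.4746],
       [  0.    ,   0.    ,   1.    ]]), 'k1': -0.007607523296246572, 'extrinsics': array([[-0.0414, -0.9597, -0.278 ,  0.7018],
       [-0.9991,  0.0404,  0.0094,  0.193 ],
       [ 0.0022,  0.2782, -0.9605,  0.3319],
       [ 0.    ,  0.    ,  0.    ,  1.    ]])}
```

View pics/w1.png

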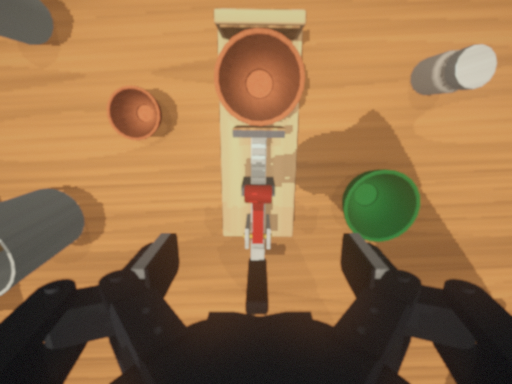

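The wrist view shows the clamp centred: knob near (258,192), handle (257,287), bowl rim (260,76). I'll measure these.

```bash
python3 - <<'E'
from h import *
import pickle;c=pickle.load(open('w1.pkl','rb'));im=cv2.imread('pics/w1.png')
h=cv2.cvtColor(im,cv2.COLOR_BGR2HSV);H,S,V=cv2.split(h)
m=((H<4)|(H>174))&(S>190)&(V>90); m=m.astype(np.uint8); m[:, :230]=0;m[:,290:]=0;m[:150]=0
ys,xs=np.nonzero(m);print('red rows',ys.min(),ys.max())
for y in range(ys.min(),ys.max()+1,3): r=xs[ys==y];print(y,r.min(),r.max(),end=' | ')
C=Rn.from_euler('z',YAW).as_matrix()
def P(uv,z):
    return 1000*C.T@(onz('wrist',uv,z,c)-O)
d=(V<60).astype(np.uint8);d[:262]=0;d[308:]=0;d[:,:240]=0;d[:,275:]=0
ys,xs=np.nonzero(d);
print()
for y in range(262,308,5): r=xs[ys==y];print(y,(r.min(),r.max()) if len(r) else None,end='|')
print()
for n,uv,z in [('rim',(260,76),.067),('knobtop',(258.5,192),.088),('handle base-ish',(257.5,262),.05),('bl',(222,236),.012),('br',(293,236),.012)]: print(n,P(uv,z))
E
```

```text
Traceback (most recent call last):
ValueError: zero-size array to reduction operation minimum which has no identity
```

```bash
python3 - <<'E'
from h import *
import pickle;c=pickle.load(open('w1.pkl','rb'));im=cv2.imread('pics/w1.png')
h=cv2.cvtColor(im,cv2.COLOR_BGR2HSV);H,S,V=cv2.split(h);print(h[192,258],h[230,258],h[285,257])
m=((H<6)|(H>172))&(S>150)&(V>80); m=m.astype(np.uint8); m[:, :230]=0;m[:,290:]=0;m[:150]=0
ys,xs=np.nonzero(m);print('red rows',ys.min(),ys.max())
for y in range(ys.min(),ys.max()+1,3): r=xs[ys==y];print(y,(r.min(),r.max()) if len(r) else None,end=' | ')
C=Rn.from_euler('z',YAW).as_matrix()
def P(uv,z):
    return 1000*C.T@(onz('wrist',uv,z,c)-O)
d=(V<60).astype(np.uint8);d[:262]=0;d[308:]=0;d[:,:240]=0;d[:,275:]=0
ys,xs=np.nonzero(d);
print()
for y in range(262,308,5): r=xs[ys==y];print(y,(r.min(),r.max()) if len(r) else None,end='|')
print()
for n,uv,z in [('rim',(260,76),.067),('knobtop',(258.5,192),.088),('handle base-ish',(257.5,262),.05),('bl',(222,236),.012),('br',(293,236),.012)]: print(n,P(uv,z))
E
```

```text
[  4 183 180] [  4 186 201] [ 13 141  65]
red rows 186 242
186 (np.int64(246), np.int64(270)) | 189 (np.int64(245), np.int64(271)) | 192 (np.int64(245), np.int64(271)) | 195 (np.int64(245), np.int64(270)) | 198 (np.int64(246), np.int64(270)) | 201 (np.int64(249), np.int64(269)) | 204 (np.int64(253), np.int64(262)) | 207 (np.int64(254), np.int64(262)) | 210 (np.int64(254), np.int64(262)) | 213 (np.int64(254), np.int64(262)) | 216 (np.int64(254), np.int64(262)) | 219 (np.int64(254), np.int64(262)) | 222 (np.int64(254), np.int64(262)) | 225 (np.int64(253), np.int64(262)) | 228 (np.int64(253), np.int64(262)) | 231 (np.int64(253), np.int64(262)) | 234 (np.int64(253), np.int64(261)) | 237 (np.int64(254), np.int64(261)) | 240 (np.int64(253), np.int64(261)) | 
262 None|267 None|272 None|277 None|282 None|287 None|292 None|297 (np.int64(251), np.int64(259))|302 None|307 None|
rim [151.85495876   0.23964509  67.        ]
knobtop [48.72535235  0.78648104 88.        ]
handle base-ish [-47.70040203   1.26510204  50.        ]
bl [-33.08157201  47.16108198  12.        ]
br [-32.39384968 -44.10633016  12.        ]
```

Wrist and fixed views agree to about 3 mm. I'll descend onto the knob with the TCP at z of about 66 mm.

Emit:
{"name": "apply_moves", "arguments": {"increments": [[0,3,25,0,0,0,-1],[0,0,30,0,0,0,-1],[0,0,30,0,0,0,-1],[0,0,25,0,0,0,-1],[0,0,8,0,0,0,-1],[0,0,4,0,0,0,-1],[0,0,0,0,0,0,-1],[0,0,0,0,0,0,-1]]}}

```text
t: 4.15
eef_pos: [0.6322, 0.1901, 0.0726]
tool_rot: [-0.001, -0.69, 0.724, 0.0]
contact_force: [0.2, -0.3, 0.3]
gripper_width: 1.002
```

```bash
python3 - <<'E'
from h import *
st();snap('wrist','w2.png')
E
```

```text
t 4.15 tcp [0.6322 0.1901 0.0726] clamp mm [51.5776 -5.2946 72.6406] F [ 0.2206 -0.3396  0.3485] w 1.0020760116628291
tool axes in clamp (cols)
 [[ 0.0015 -1.     -0.0012]
 [-1.     -0.0015 -0.0005]
 [ 0.0005  0.0012 -1.    ]]
```

View pics/w2.png

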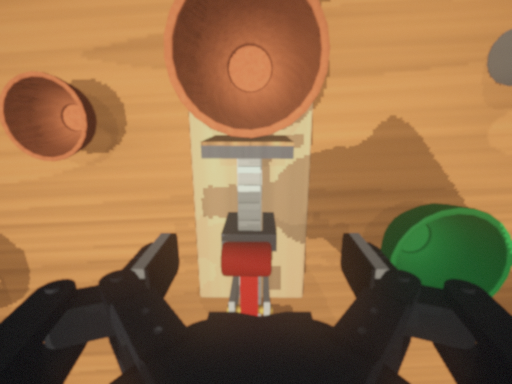

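The knob is at (246,258), between the fingers (midpoint about 260), so I'm about 6 mm off in y. I'll correct, then close.

Emit:
{"name": "apply_moves", "arguments": {"increments": [[-6,5,6,0,0,0,-1],[0,0,0,0,0,0,-1],[0,0,0,0,0,0,-0.2],[0,0,0,0,0,0,0.1],[0,0,0,0,0,0,0.1],[0,0,0,0,0,0,0.1],[0,0,0,0,0,0,0.1],[0,0,0,0,0,0,0.1]]}}

```text
t: 5.2
eef_pos: [0.6276, 0.1972, 0.0671]
tool_rot: [0.0, -0.69, 0.724, 0.0]
contact_force: [0.5, -1.1, 1.0]
gripper_width: 0.452
```

```bash
python3 - <<'E'
from h import *
st();snap('wrist','w3.png')
E
```

```text
t 5.2 tcp [0.6276 0.1972 0.0671] clamp mm [46.5925  1.5674 67.1237] F [ 0.527  -1.0942  1.0403] w 0.4520397844734159
tool axes in clamp (cols)
 [[ 0.0018 -1.      0.    ]
 [-1.     -0.0018  0.0001]
 [-0.0001 -0.     -1.    ]]
```

View pics/w3.png

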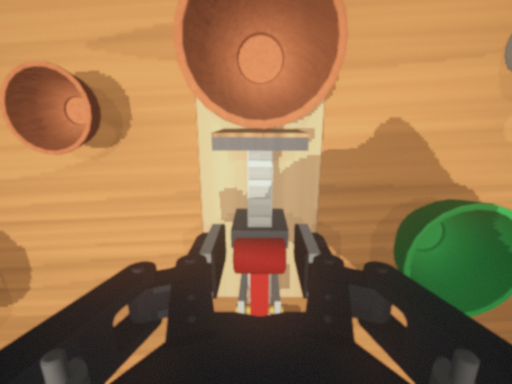

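The fingers straddle the knob evenly: knob x 234–285, fingers at about 215 and 303. I'll close fully.

Emit:
{"name": "apply_moves", "arguments": {"increments": [[0,0,0,0,0,0,0.5],[0,0,0,0,0,0,1],[0,0,0,0,0,0,1],[0,0,0,0,0,0,1],[0,0,0,0,0,0,1],[0,0,0,0,0,0,1],[0,0,0,0,0,0,1],[0,0,0,0,0,0,1]]}}

```text
t: 6.25
eef_pos: [0.6277, 0.1974, 0.0672]
tool_rot: [0.0, -0.69, 0.724, 0.0]
contact_force: [-0.1, -0.4, -0.3]
gripper_width: 0.297
```

```bash
python3 - <<'E'
from h import *
st()
a=.528+np.arange(0,1.01,.1);print(np.c_[a-.528,-15+69.5*np.cos(a),50+69.5*np.sin(a)])
E
```

```text
t 6.25 tcp [0.6277 0.1974 0.0672] clamp mm [46.6399  1.7205 67.2189] F [-0.0812 -0.3508 -0.3478] w 0.29739150306488765
tool axes in clamp (cols)
 [[ 0.0018 -1.      0.0001]
 [-1.     -0.0018  0.0003]
 [-0.0003 -0.0001 -1.    ]]
[[  0.      45.0352  85.0146]
 [  0.1     41.2397  90.8332]
 [  0.2     36.8822  96.2438]
 [  0.3     32.0063 101.1923]
 [  0.4     26.6608 105.6294]
 [  0.5     20.899  109.5106]
 [  0.6     14.7785 112.7972]
 [  0.7      8.3605 115.4564]
 [  0.8      1.709  117.4615]
 [  0.9     -5.1093 118.7926]
 [  1.     -12.0266 119.4364]]
```

Opening is about 25 mm, so the knob is gripped. I'll follow the arc in 0.1 rad steps.

Emit:
{"name": "apply_moves", "arguments": {"increments": [[0,3.8,-5.8,0,0,0,1],[0,4.4,-5.4,0,0,0,1],[0,4.9,-5.0,0,0,0,1],[0,5.3,-4.4,0,0,0,1],[0,5.8,-3.9,0,0,0,1],[0,6.1,-3.3,0,0,0,1],[0,0,0,0,0,0,1],[0,0,0,0,0,0,1]]}}

```text
t: 7.25
eef_pos: [0.5955, 0.1991, 0.0965]
tool_rot: [0.001, -0.69, 0.724, -0.0]
contact_force: [2.1, 0.4, -4.8]
gripper_width: 0.294
```

```bash
python3 - <<'E'
from h import *
st();snap('wrist','w4.png')
E
```

```text
t 7.25 tcp [0.5955 0.1991 0.0965] clamp mm [14.451   1.8439 96.4771] F [ 2.0769  0.4267 -4.7739] w 0.29361888542787695
tool axes in clamp (cols)
 [[ 0.002  -1.      0.0017]
 [-1.     -0.002   0.0012]
 [-0.0012 -0.0017 -1.    ]]
```

View pics/w4.png

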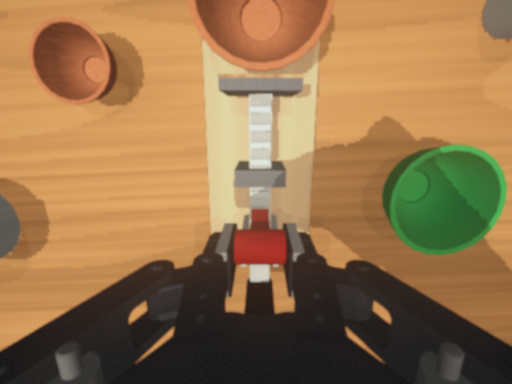

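The knob is still between the fingers at (260,247) and the pawl has lifted to about 0.6 rad. I'll continue to about 0.95.

Emit:
{"name": "apply_moves", "arguments": {"increments": [[0,5.5,-2.4,0,0,0,1],[0,6,-1.6,0,0,0,1],[0,6,-0.9,0,0,0,1],[0,5,-0.3,0,0,0,1],[0,0,0,0,0,0,1],[0,0,0,0,0,0,1],[0,0,0,0,0,0,1],[0,0,0,0,0,0,1]]}}

```text
t: 8.3
eef_pos: [0.5737, 0.2002, 0.1031]
tool_rot: [0.003, -0.69, 0.724, -0.001]
contact_force: [2.3, 0.3, -1.4]
gripper_width: 0.297
```

```bash
python3 - <<'E'
from h import *
st()
E
```

```text
t 8.3 tcp [0.5737 0.2002 0.1031] clamp mm [ -7.373    1.8532 103.095 ] F [ 2.3317  0.3193 -1.3749] w 0.29746029816200686
tool axes in clamp (cols)
 [[ 0.0014 -1.      0.0056]
 [-1.     -0.0014  0.0021]
 [-0.0021 -0.0056 -1.    ]]
```

Pawl is at about 0.95 rad. I'll release and rise.

Emit:
{"name": "apply_moves", "arguments": {"increments": [[0,0,0,0,0,0,-0.2],[0,0,0,0,0,0,-0.2],[0,0,0,0,0,0,-0.2],[0,0,0,0,0,0,-0.2],[0,0,-15,0,0,0,-0.2],[0,0,-30,0,0,0,-0.2],[0,0,-30,0,0,0,-0.2],[0,0,0,0,0,0,-0.2]]}}

```text
t: 9.3
eef_pos: [0.5714, 0.2004, 0.1826]
tool_rot: [0.001, -0.69, 0.724, -0.0]
contact_force: [-0.2, 0.8, 0.2]
gripper_width: 0.598
```

```bash
python3 - <<'E'
from h import *
st();a=snap('wrist','w5.png');b=snap('scene','s5.png')[140:300,270:390]
b=cv2.resize(b,None,fx=3,fy=3,interpolation=cv2.INTER_CUBIC);cv2.imwrite('pics/c5.png',b[:,:,::-1])
E
```

```text
t 9.3 tcp [0.5714 0.2004 0.1826] clamp mm [ -9.7027   1.8703 182.6031] F [-0.1963  0.7935  0.2211] w 0.5983730355921987
tool axes in clamp (cols)
 [[ 0.0021 -1.      0.0014]
 [-1.     -0.0021  0.001 ]
 [-0.0009 -0.0014 -1.    ]]
```

View pics/w5.png

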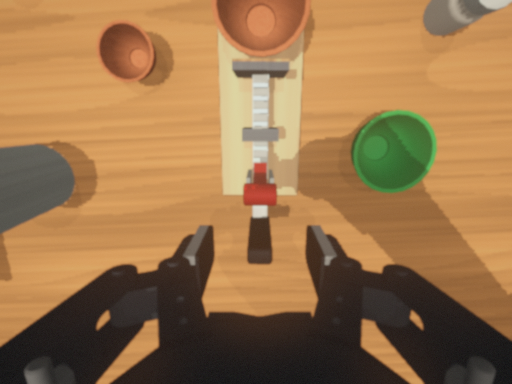

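View pics/c5.png

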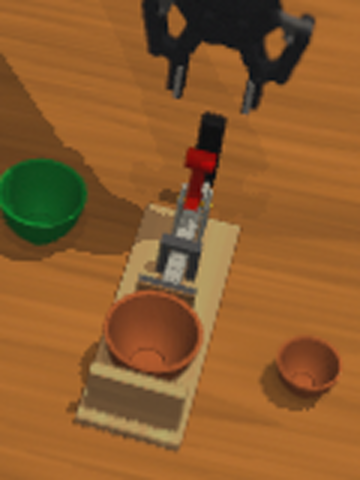

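The pawl is up, with its knob at wrist (260,193). The handle top is at (260,255) and the bowl is unmoved. Now I'll move over the handle.

Emit:
{"name": "apply_moves", "arguments": {"increments": [[0,24,0,0,0,0,-0.2],[0,24,0,0,0,0,-0.2],[0,1,15,0,0,0,-0.2],[0,0,20,0,0,0,-0.2],[0,0,15,0,0,0,-0.2],[0,0,0,0,0,0,-0.2],[0,0,0,0,0,0,-0.2],[0,0,0,0,0,0,-0.2]]}}

```text
t: 10.4
eef_pos: [0.5189, 0.1996, 0.1227]
tool_rot: [-0.005, -0.689, 0.724, 0.002]
contact_force: [-0.3, 0.0, 1.0]
gripper_width: 0.602
```

```bash
python3 - <<'E'
from h import *
st();snap('wrist','w6.png')
E
```

```text
t 10.4 tcp [0.5189 0.1996 0.1227] clamp mm [-62.1419  -1.5057 122.6747] F [-0.3215  0.0485  0.9634] w 0.6019815208268192
tool axes in clamp (cols)
 [[ 0.0006 -1.     -0.0092]
 [-1.     -0.0005 -0.0046]
 [ 0.0046  0.0092 -0.9999]]
```

View pics/w6.png

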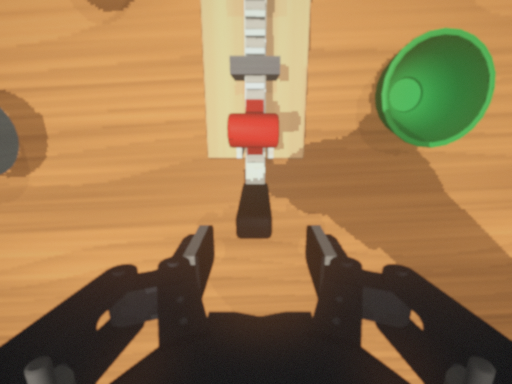

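The handle top is at (254,228), between the fingers and about 3 mm off. I'll correct and descend.

Emit:
{"name": "apply_moves", "arguments": {"increments": [[-3.5,-4,0,0,0,0,-0.2],[0,0,15,0,0,0,-0.2],[0,0,18,0,0,0,-0.2],[0,0,9,0,0,0,-0.2],[0,0,0,0,0,0,-0.2],[0,0,0,0,0,0,-0.2],[0,0,0,0,0,0,-0.2],[0,0,0,0,0,0,-0.2]]}}

```text
t: 11.45
eef_pos: [0.5234, 0.2032, 0.0783]
tool_rot: [-0.004, -0.689, 0.724, 0.002]
contact_force: [-0.3, -0.6, 1.3]
gripper_width: 0.598
```

```bash
python3 - <<'E'
from h import *
st();snap('wrist','w7.png')
E
```

```text
t 11.45 tcp [0.5234 0.2032 0.0783] clamp mm [-57.8251   2.3201  78.3095] F [-0.2711 -0.648   1.3013] w 0.5977011912875497
tool axes in clamp (cols)
 [[ 0.0006 -1.     -0.008 ]
 [-1.     -0.0006 -0.004 ]
 [ 0.004   0.008  -1.    ]]
```

View pics/w7.png

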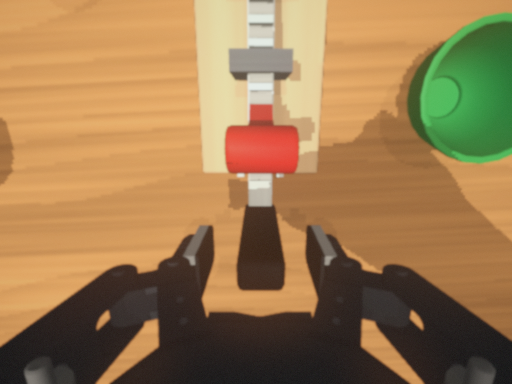

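The handle is centred between the fingers at (260,260). I'll close on it.

Emit:
{"name": "apply_moves", "arguments": {"increments": [[0,0,0,0,0,0,0.2],[0,0,0,0,0,0,0.6],[0,0,0,0,0,0,1],[0,0,0,0,0,0,1],[0,0,0,0,0,0,1],[0,0,0,0,0,0,1],[0,0,0,0,0,0,1],[0,0,0,0,0,0,1]], "grip_force": 40}}

```text
t: 12.5
eef_pos: [0.5236, 0.2028, 0.0789]
tool_rot: [-0.004, -0.689, 0.725, 0.001]
contact_force: [0.6, -2.0, 1.0]
gripper_width: 0.251
```

Emit:
{"name": "apply_moves", "arguments": {"increments": [[0,4,0,0,0,0,1],[0,6,0,0,0,0,1],[0,6,0,0,0,0,1],[0,6,0,0,0,0,1],[0,6,0,0,0,0,1],[0,0,0,0,0,0,1],[0,0,0,0,0,0,1],[0,0,0,0,0,0,1]]}}

```text
t: 13.5
eef_pos: [0.4937, 0.2044, 0.0789]
tool_rot: [-0.004, -0.689, 0.725, 0.001]
contact_force: [1.0, -0.7, -1.3]
gripper_width: 0.25
```

```bash
python3 - <<'E'
from h import *
st();snap('wrist','w8.png')
E
```

```text
t 13.5 tcp [0.4937 0.2044 0.0789] clamp mm [-87.4665   2.0612  78.8509] F [ 0.967  -0.6952 -1.3186] w 0.2502619020572846
tool axes in clamp (cols)
 [[ 0.0001 -1.     -0.0068]
 [-1.     -0.0001 -0.0037]
 [ 0.0037  0.0068 -1.    ]]
```

View pics/w8.png

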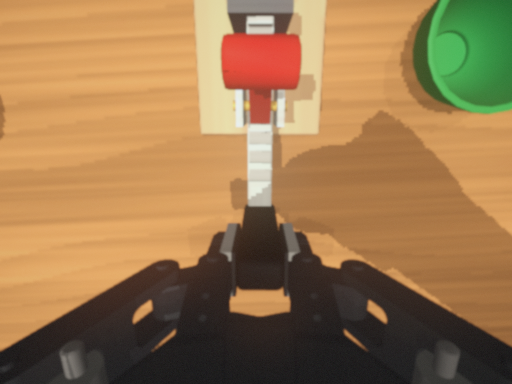

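The bar is following, with teeth showing behind the cheeks at (260,160), and about 30 mm drawn. I'll draw the rest.

Emit:
{"name": "apply_moves", "arguments": {"increments": [[0,5,0,0,0,0,1],[0,5,0,0,0,0,1],[0,5,0,0,0,0,1],[0,3,0,0,0,0,1],[0,2,0,0,0,0,1],[0,0,0,0,0,0,1],[0,0,0,0,0,0,1],[0,0,0,0,0,0,1]]}}

```text
t: 14.55
eef_pos: [0.4737, 0.2055, 0.0789]
tool_rot: [-0.003, -0.689, 0.725, 0.001]
contact_force: [2.5, -0.6, -3.7]
gripper_width: 0.248
```

```bash
python3 - <<'E'
from h import *
st()
E
```

```text
t 14.55 tcp [0.4737 0.2055 0.0789] clamp mm [-107.5443    2.1163   78.8565] F [ 2.4784 -0.6263 -3.6561] w 0.24780822205822478
tool axes in clamp (cols)
 [[-0.0001 -1.     -0.0047]
 [-1.      0.0002 -0.0029]
 [ 0.0029  0.0047 -1.    ]]
```

About 50 mm has been drawn. I'll release and rise.

Emit:
{"name": "apply_moves", "arguments": {"increments": [[0,0,0,0,0,0,-0.3],[0,0,0,0,0,0,-0.3],[0,0,0,0,0,0,-0.3],[0,0,0,0,0,0,-0.3],[0,0,-20,0,0,0,-0.3],[0,0,-40,0,0,0,-0.3],[0,0,-40,0,0,0,-0.3],[0,0,-20,0,0,0,-0.3]]}}

```text
t: 15.55
eef_pos: [0.4717, 0.2055, 0.2009]
tool_rot: [-0.006, -0.69, 0.724, 0.002]
contact_force: [-0.2, 0.9, -0.8]
gripper_width: 0.652
```

```bash
python3 - <<'E'
from h import *
import pickle
st();c=imaging.get_calibration('wrist');snap('wrist','w9.png');b=snap('scene','s9.png')[140:300,150:390];t=snap('top','t9.png')
b=cv2.resize(b,None,fx=3,fy=3,interpolation=cv2.INTER_CUBIC);cv2.imwrite('pics/c9.png',b[:,:,::-1])
d=cv2.resize(t[105:245,150:390],None,fx=3,fy=3,interpolation=cv2.INTER_CUBIC);cv2.imwrite('pics/d9.png',d[:,:,::-1])
E
```

```text
t 15.55 tcp [0.4717 0.2055 0.2009] clamp mm [-109.4995    2.0367  200.8734] F [-0.2021  0.8728 -0.7856] w 0.6517216648209585
tool axes in clamp (cols)
 [[ 0.0013 -0.9999 -0.011 ]
 [-1.     -0.0013 -0.006 ]
 [ 0.0059  0.011  -0.9999]]
```

View pics/c9.png

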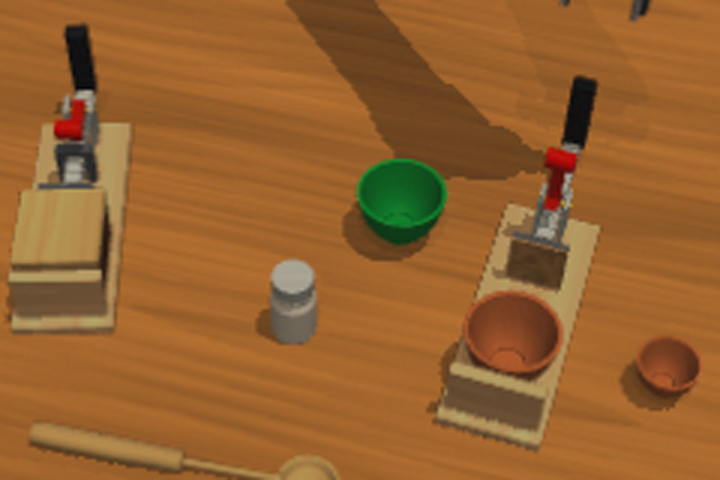

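View pics/d9.png

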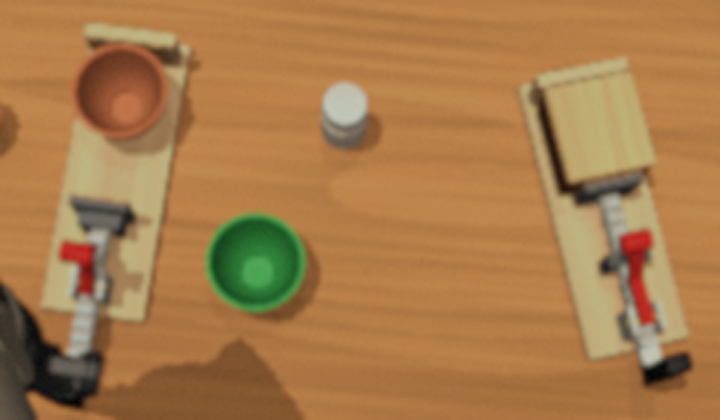

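View pics/w9.png

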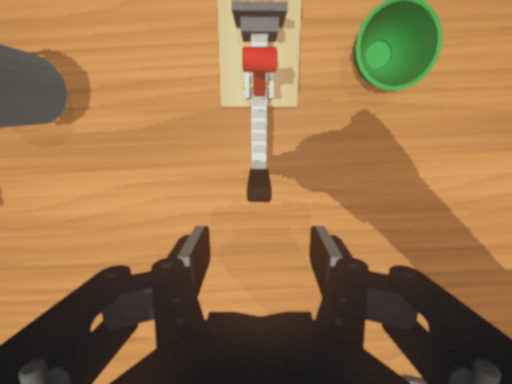

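The pad is back against the collar, the bar is fully out, and the pawl is up. The bowl is still at top (190,135) as at the start, and the box clamp is unchanged. The gripper is clear.

```bash
python3 - <<'E'
from h import *
print(bot.hand_in())
E
```

```text
the job is handed in; nothing more can be done
None
```

The bowl's clamp is open and the job is handed in, at about 16 s of the 46 s allowed. I lifted the red pawl along its arc to about 0.95 rad and let go. Then I pinched the black handle, drew the bar back about 50 mm, released it and rose clear.

**Last checks:**
- **Pictures:** The pad sits back by the collar, the pawl is still up, and the bowl is at the same pixel as at the start, top (190,135). The other clamp's pawl is down.
- **Force:** The wrist force read about 1 N at the end, which is the free-air noise level, and the gripper was about 85 mm above the handle.
- **Inferred values:** The pawl angle and bar travel come from the tool's path and the pictures, because the joints could not be read directly.
- **Disagreement:** The wrist camera and the fixed cameras differed by about 2–4 mm on the clamp's position along the bar. I used a middle value, and both grasps held.

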